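# Swing out the stabiliser legs of the bench scale

### The arm

A 6-joint arm with a two-finger parallel gripper is mounted at the origin on the work surface. World frame = base frame: x ahead of the robot, y to its left, z up, the work surface at z = 0. Lengths are in m, angles in rad, forces in N, time in s.
With the tool pointing down it reaches from about 0.35 to 0.725 m from the base axis. Payload 4.3 kg.
Tool frame: the origin (TCP) lies midway between the tips of the shut fingers; the grasp point (between the pads) lies 19 mm behind it; z points along the fingers, y is the line along which they close (so a half turn about z gives the same grasp; the last joint's range is limited). The gripper opens to 85 mm and grips with 20 to 120 N. Pads are 22 mm wide; open, the fingers measure 114 mm over their backs; the gripper's body (76 mm by 85 mm) begins 54 mm behind the grasp point. The pads swing forward as they close: fully open they stand 13 mm farther back than shut.
Start: joints at [1.016, 0.377, 0.081, 1.274, 0, 1.46], TCP at [0.247, 0.519, 0.202] pointing down, gripper open.
Joint ranges: [-2.72, 2.72], [-0.84, 1.66], [-1.02, 1.22], [-1.77, 2.12], [-1.37, 1.28], [-3.14, 3.14]. Speed limits (rad/s): [2.57, 2.57, 3.14, 3.14, 3.14, 3.14].

### API

Orientations are given as a unit quaternion [x, y, z, w].
In Python, from station import observe, grab_frame, camera_info, close_job, recognise, pinpoint gives the robot as it stands.
- The arm moves only by the tool send_rows, never from a script. Its argument "steps" is a list that holds one entry, the list of rows, each a list of 7 numbers: the shift along the tool's x, y, z in units of 0.02 m (1.0 is 0.02 m), then the turn, a rotation vector about the tool's x, y, z in units of 0.5 rad (1.0 is 0.5 rad), then the opening, from 0 (shut) to 1 (fully open). A call has 1 to 20 rows; each row shifts and turns the commanded pose from where the row before left it, along the tool's axes as they then stand; what a row does not reach is not made up. A row lasts 1/12 s, in which the tool goes at most 41.7 mm and 7.16 degrees, less where a joint would pass 70% of its speed; a pose out of reach is approached as far as the arm can. A call with a number of a shift or a turn outside -1 to 1 is refused whole. A call with a gripper value outside its range is refused whole. The fingers move at their own pace and stop on an object; "force" is the grip in N (left out, the last holds). Time passes only in rows, so rows that do not move let the fingers close. It gives the time, the measured TCP pose, the force, the opening and the grip force at its end, in the units of the state.
- observe(): the state, without advancing time (a new reading comes with each control period).
- grab_frame(name): name is "side" or "top"; returns the picture (480x640x3 uint8, red, green, blue); there is no depth.
- camera_info(name): a dict with "fx", "fy", "cx", "cy" (pixels), "k1" (the pictures are not rectified: a ray, as slopes to the right and down, at radius r is drawn at 1 + k1 r^2 times it, then the intrinsics apply), "eye" and "orientation" of the camera in the world. Camera axes: x right, y down, z forward; pixel columns grow to the right and rows downward; lengths in m; the calibration is good to about 2 mm. A picture is of the moment at which its call begins. camera_info takes no time and is no camera call.
- close_job(): hands the job in; it is judged then, once.
Trained networks look in the newest picture that a camera, given by its name, has taken for a name from the list of things; names that differ only in an ending like _2 or _b are one class to them, and where a whole thing is asked for, a point or a joint stands for the part that bears it (a point fixed in the world has none). Each returns a list of dicts, best first, with "conf" (0 to 1); they miss things now and then, are a little off and sometimes report something else, mostly with a low value. They report only what shows in the picture. A call takes as long as a camera call. They do not tell look-alikes from the thing itself.
- recognise(camera, target): "extent" ([left, top, right, bottom] in pixels, round what is visible of it).
- pinpoint(camera, target): "position" ([column, row] in pixels: a listed point, or the origin of a listed thing).
The state is a dict: "t": time; "joint_pos": joint angles; "joint_velocities": joint speeds; "tau": joint torques, N m; "tcp_pos": TCP position; "eef_rot": TCP orientation; "wrist_force": force on the tool from outside, world axes, zero at the start; "ft_torque": the same for the moment, N m; "gripper_width": finger opening in m; "finger_force": force on a finger pad.
Only numpy, scipy, OpenCV 4.12 (cv2) and the standard library are available. Lean on these libraries where they do the work, as an engineer would, in place of code of your own. Each camera call takes 0.05 s, during which the arm holds its last target. There are 200 camera calls.

### The job

Swing both folded legs of the bench scale out, away from the scale, until each clicks home at the end of its travel. Whatever stands in a leg's way must first be lifted over to the steel tray and stood upright in it; neither leg may push against the bottle or the canister, and in the end each of those two stands upright, either where it was or in the tray. Do not shift the spray bottle, the yellow sharps bin or the glove box.

Things in the scene. Friction and masses are not known exactly. Their poses are not given: they have to be found in the camera images.
- scale: White bench scale with steel platform, fixed. Origin on the worktop midway between the leg pivots; +x from the legs into the scale, +y to the left leg. Housing: x 50 to 290 mm, y -160 to 160, 40 mm high, from x 100 on 64 mm. Pivots at x 0, y +150 and -150, each under a flat bracket (x -15 to 67, 40 wide, top at 48 mm). Only the legs move. A folded leg leaves 41 mm free in front of the housing.
- left_pivot (a point): Vertical hinge axis of the left leg (scale frame 0, +150, 25 mm).
- right_pivot (a point): Vertical hinge axis of the right leg (scale frame 0, -150, 25 mm).
- left_tip (a point): Middle of the end face of the left leg, 131 mm from its pivot, 25 mm high. A leg is a straight level aluminium bar, 18 mm wide, from 10 to 40 mm high, with a black rubber foot (22 mm wide, 6 to 40 mm high) over its last 22 mm.
- right_tip (a point): The same for the right leg.
- leg_left (a joint): Angle of the left leg (rad). 0: folded along the front of the scale, pointing to its middle (scale -y); 1.57: straight away from the scale (-x); end stop 1.83. Stays where it is left. From about 1.2 a sprung ball catch pushes back (about 0.4 N m at most) until about 1.55; beyond that it draws the leg on and holds it at the stop.
- leg_right (a joint): The same for the right leg, mirrored: 0 pointing along scale +y to the middle, 1.57 along -x, end stop 1.83.
- bottle: White plastic bottle, 52 mm diameter, 130 mm high with its cap (straight sides up to 80 mm), 200 g. Origin at the centre of its underside. Bottle, canister and card share three places in any order: in the left leg's swing, in the right leg's swing, and between the two swings (the middle one is in no leg's way).
- canister: Steel canister with a lid, 60 mm diameter (lid 62 mm), 90 mm high, 200 g. Origin at the centre of its underside, z up its axis.
- card: Paper card 70 x 50 mm, 2 mm thick, stuck to the worktop. Legs pass over it: it is never in the way. Origin at its centre.
- tray: Shallow open steel tray, fixed, 190 mm (its x) by 120 mm (its y), rim 16 mm high, walls and floor 3 mm. Origin at the centre of its underside. It stands on the left or the right, the spray bottle on the other side. Room for both containers side by side along its x.
- spray: Bystander: white spray bottle, 72 mm diameter, 195 mm high; origin at the centre of its underside.
- sharps: Bystander: yellow sharps bin with white lid, 94 mm diameter, 109 mm high, right of the scale; origin at the centre of its underside.
- gloves: Bystander: cardboard glove box 120 x 70 x 65 mm, lying on the scale's platform (54 mm high); origin at the centre of its underside.
Not all that is in view belongs to the job. There is more than one size of the tray; the one meant has the size given above. Leave any purple look-alike of the bottle alone.

How it is judged:
By the outcome, as a careful person would: the job done as asked, in the order asked, and still so for the second after the job is handed in, with the robot touching nothing.
It also fails if it takes over 72 s, if anything falls off the work surface, if the arm or the gripper's body presses on something with over 40 N, if the wrist force passes 120 N, or if a joint passes its speed limit or range.

## Working session

There is one attempt and no reset: what is moved stays moved. The work goes in short steps, Python scripts to look and compute and a tool call to move; the robot and the scene stay as the last step left them, time stands still between calls to the robot, and variables do not carry over. Pictures are saved under pics/ and viewed, at most 10 in all, crops included, and the job is handed in when it is done.

Besides the shell and the picture viewer there is one more tool, called as name([rows], argument=value, ...), one row to a line, values as JSON. send_rows: Moves the arm, as the interface text tells. Shifts and turns lie within -1 to 1; 1 stands for 0.02 m of shift or 0.5 rad of turn. Its arguments: {"type":"object","properties":{"steps":{"type":"array"},"force":{"type":"number"}},"required":["steps"]}

```bash
mkdir -p pics; ls
cat > h.py <<'E'
import numpy as np, cv2
from scipy.spatial.transform import Rotation as R
from station import *
def ray(cam,px):
    c=camera_info(cam); d=np.array([(px[0]-c['cx'])/c['fx'],(px[1]-c['cy'])/c['fy']])
    u=d.copy()
    for _ in range(30): u=d/(1+c['k1']*(u@u))
    return np.array(c['eye']), R.from_quat(c['orientation']).apply([u[0],u[1],1.])
def at_z(cam,px,z):
    e,d=ray(cam,px); return e+d*(z-e[2])/d[2]
def proj(cam,p):
    c=camera_info(cam); q=R.from_quat(c['orientation']).inv().apply(np.array(p)-c['eye'])
    u=q[:2]/q[2]; u=u*(1+c['k1']*(u@u)); return np.array([c['fx']*u[0]+c['cx'],c['fy']*u[1]+c['cy']])
def tri(a,b):
    (e1,d1),(e2,d2)=a,b; d1=d1/np.linalg.norm(d1); d2=d2/np.linalg.norm(d2)
    s=np.linalg.lstsq(np.c_[d1,-d2],e2-e1,rcond=None)[0]
    p,q=e1+s[0]*d1,e2+s[1]*d2; return (p+q)/2,np.linalg.norm(p-q)
E
python3 - <<'E'
from h import *
np.set_printoptions(precision=3,suppress=True)
ims={}
for c in('side','top'):
    ims[c]=grab_frame(c); cv2.imwrite(f'pics/{c}0.png',ims[c][:,:,::-1]); i=camera_info(c); print(c,i)
Z=dict(scale=0,left_pivot=.025,right_pivot=.025,left_tip=.025,right_tip=.025,bottle=0,canister=0,card=.002,tray=0,spray=0,sharps=0,gloves=.054)
for n in Z:
    for c in('top','side'):
        for r in pinpoint(c,n)[:3]: print(n,c,round(r['conf'],2),np.round(r['position']),at_z(c,r['position'],Z[n])[:2])
print(observe())
E
```

```text
pics
side {'fx': 543.817811370598, 'fy': 543.817811370598, 'cx': 311.9307432642229, 'cy': 244.1991183390038, 'k1': -0.1057931302649454, 'eye': array([-0.124, -1.081,  0.984]), 'orientation': array([ 0.858, -0.23 ,  0.113, -0.445])}
top {'fx': 475.0007311671992, 'fy': 475.0007311671992, 'cx': 323.0232282593158, 'cy': 243.11963860193458, 'k1': -0.07902688370823695, 'eye': array([0.372, 0.059, 1.241]), 'orientation': array([-0.699,  0.713, -0.037,  0.035])}
scale top 0.67 [269. 240.] [0.51  0.198]
scale top 0.61 [328. 217.] [0.568 0.041]
scale side 0.83 [332. 260.] [0.565 0.028]
scale side 0.28 [452. 336.] [ 0.662 -0.399]
left_pivot side 0.92 [315. 224.] [0.602 0.197]
left_pivot side 0.34 [449. 336.] [ 0.635 -0.413]
right_pivot top 0.72 [388. 226.] [ 0.538 -0.113]
right_pivot side 0.6 [350. 285.] [ 0.531 -0.121]
left_tip top 0.69 [319. 224.] [0.548 0.066]
left_tip top 0.36 [322. 148.] [0.748 0.053]
left_tip side 0.71 [349. 285.] [ 0.528 -0.12 ]
left_tip side 0.49 [320. 248.] [0.548 0.069]
right_tip top 0.6 [334. 221.] [0.554 0.027]
right_tip side 0.79 [327. 258.] [0.54  0.015]
bottle to
[... 734 characters left out ...]
.] [ 0.663 -0.392]
sharps side 0.56 [449. 337.] [ 0.652 -0.399]
gloves top 0.62 [323. 147.] [0.742 0.051]
gloves top 0.61 [320. 229.] [0.531 0.062]
gloves side 0.55 [373. 220.] [0.748 0.08 ]
gloves side 0.33 [288. 268.] [ 0.403 -0.002]
{'t': 1.3, 'joint_pos': array([1.016, 0.377, 0.081, 1.274, 0.   , 1.461]), 'joint_velocities': array([-0.002,  0.001, -0.002,  0.   , -0.001, -0.001]), 'tau': array([  0.001, -46.352,  27.015,   0.   ,  -0.   ,  -0.   ]), 'tcp_pos': array([0.247, 0.519, 0.202]), 'eef_rot': array([ 0.221,  0.975,  0.   , -0.   ]), 'wrist_force': array([-0.743,  0.175, -0.672]), 'ft_torque': array([0.009, 0.024, 0.014]), 'finger_force': 0.0, 'gripper_width': 0.08517194613179474}
```

View pics/top0.png

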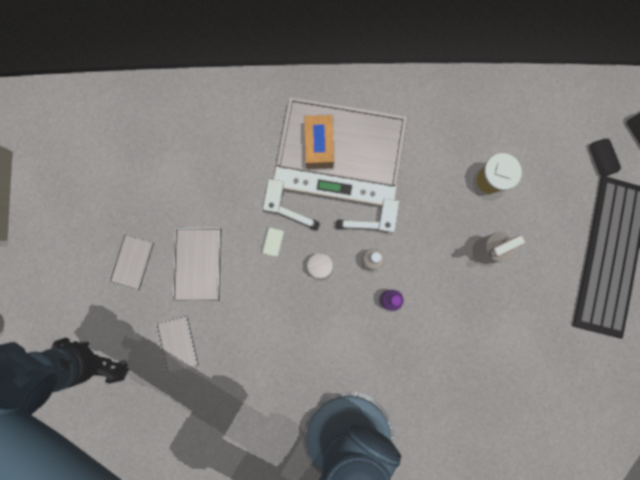

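View pics/side0.png

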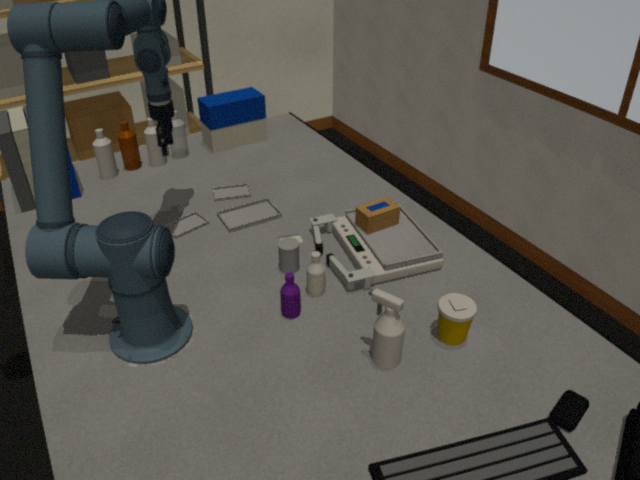

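Top view: the scale has its brackets at (273,195) and (389,215). The white bottle is at (373,260), in the right leg's swing. The canister is at (319,266), in the middle, and the card is at (272,241), on the left. Tray candidates are (198,264), (133,262) and (179,343); only the first is 190x120. Bottle candidates are the white one at (373,260) and the purple one at (392,299), so I choose the white. A close crop will check this.

Run:
```python
import cv2
im=cv2.imread('pics/top0.png')
cv2.imwrite('pics/crop1.png',cv2.resize(im[170:310,255:415],None,fx=4.2,fy=4.2,interpolation=cv2.INTER_CUBIC))
im=cv2.imread('pics/side0.png')
cv2.imwrite('pics/crop2.png',cv2.resize(im[205:335,265:445],None,fx=4.4,fy=4.4,interpolation=cv2.INTER_CUBIC))
```

```text
(no output)
```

View pics/crop1.png

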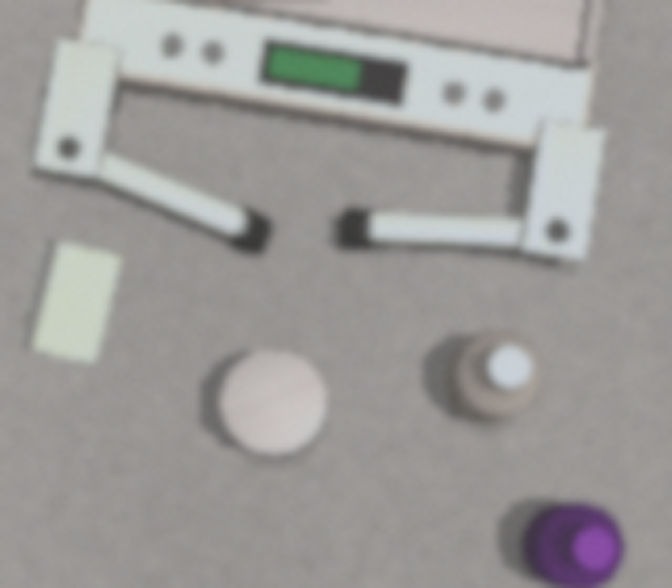

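View pics/crop2.png

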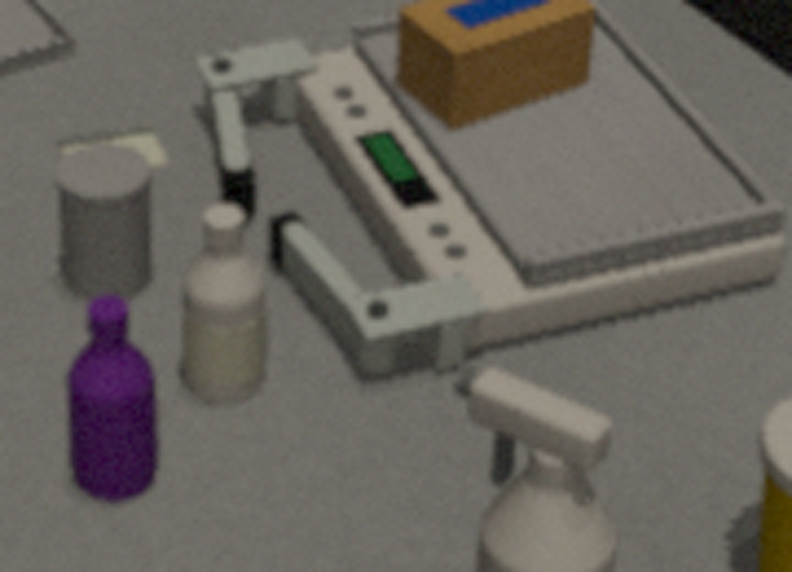

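Both crops confirm the choice: the white bottle is in front of the right leg, the canister is in the middle, and the card is in front of the left leg. Next I compute positions from both views.

Run:
```python
from h import *
np.set_printoptions(precision=4,suppress=True)
P=dict(lp=((68,148),(221,66),.048),rp=((557,231),(377,310),.048),cap=((510,366),(225,214),.130),can=((273,403),(105,167),.09))
for k,(a,b,z) in P.items():
    a=(255+a[0]/4.2,170+a[1]/4.2); b=(265+b[0]/4.4,205+b[1]/4.4)
    print(k,at_z('top',a,z),at_z('side',b,z),*tri(ray('top',a),ray('side',b)))
for k,a in dict(ltip=(262,236),rtip=(336,226)).items(): print(k,at_z('top',(255+a[0]/4.2,170+a[1]/4.2),.04))
for a in [(177,229),(220,229),(219,300),(175,300)]: print('tray',at_z('top',a,.016)[:2])
for c in('top','side'):
  for n in('bottle','canister','tray'):
    for r in recognise(c,n)[:3]: print(c,n,r)
```

```text
lp [0.5946 0.1855 0.048 ] [0.5964 0.183  0.048 ] [0.596  0.185  0.0468] 0.0027135358277884207
rp [ 0.5379 -0.1095  0.048 ] [ 0.5399 -0.1108  0.048 ] [ 0.539  -0.1101  0.0476] 0.002302571429967012
cap [ 0.4509 -0.069   0.13  ] [ 0.4532 -0.0716  0.13  ] [ 0.4524 -0.0698  0.1288] 0.0031039799152995304
can [0.4351 0.0639 0.09  ] [0.4388 0.0597 0.09  ] [0.4375 0.0629 0.0882] 0.0050909948789108275
ltip [0.5394 0.0688 0.04  ]
rtip [0.5447 0.0238 0.04  ]
tray [0.543  0.4368]
tray [0.5406 0.3232]
tray [0.3565 0.3257]
tray [0.3582 0.4403]
top bottle {'extent': [376.8, 288.9, 401.9, 309.5], 'conf': 0.91}
top bottle {'extent': [362.4, 250.6, 382.6, 272.0], 'conf': 0.57}
top canister {'extent': [307.4, 254.6, 336.4, 281.3], 'conf': 0.64}
top canister {'extent': [365.5, 251.4, 383.0, 272.5], 'conf': 0.47}
top tray {'extent': [158.3, 314.6, 196.6, 373.1], 'conf': 0.97}
top tray {'extent': [110.1, 237.4, 154.1, 289.5], 'conf': 0.94}
top tray {'extent': [170.2, 227.0, 222.8, 301.9], 'conf': 0.84}
side bottle {'extent': [280.6, 273.2, 298.0, 319.8], 'conf': 0.92}
side bottle {'extent': [309.9, 221.2, 325.5, 256.1], 'conf': 0.67}
side bottle {'extent': [305.9, 252.4, 322.6, 296.5], 'conf': 0.57}
side canister {'extent': [276.8, 236.9, 297.2, 274.9], 'conf': 0.71}
side canister {'extent': [326.7, 253.6, 353.6, 291.0], 'conf': 0.29}
side tray {'extent': [212.4, 183.5, 250.5, 204.1], 'conf': 0.95}
side tray {'extent': [165.5, 214.6, 208.9, 238.4], 'conf': 0.87}
side tray {'extent': [214.4, 196.0, 282.7, 233.4], 'conf': 0.73}
```

Measured values, all consistent with the given sizes:
- **Pivots:** 0.2997 m apart, which matches.
- **Scale:** yaw -0.19.
- **Leg angles:** about 0.26 (left) and 0.15 (right).
- **Bottle:** scale frame (-0.093, -0.127), in the right leg's swing.
- **Canister:** scale frame (-0.132, 0), in no leg's way.
- **Tray:** centre (0.450, 0.381).

The bottle is too tall for a vertical grasp on its straight part, so I'll lean the tool sideways by 50°.

```bash
cat >> h.py <<'E'
def T(p,Rm):
    M=np.eye(4); M[:3,:3]=Rm; M[:3,3]=p; return M
def now():
    s=observe(); return T(s['tcp_pos'],R.from_quat(s['eef_rot']).as_matrix())
def rows(A,B,tag='',n=None,vs=.02,vr=.1):
    """n equal tool-frame rows from pose A to pose B (constant screw)"""
    from scipy.linalg import logm,expm
    D=np.linalg.inv(A)@B; L=np.real(logm(D))
    w=np.linalg.norm([L[2,1],L[0,2],L[1,0]])
    n=n or int(np.ceil(max(np.abs(L[:3,3]).max()/vs,w/vr,1)))
    S=expm(L/n); r=np.r_[S[:3,3]/.02,R.from_matrix(S[:3,:3]).as_rotvec()/.5]
    print(tag,n,'x',np.round(r,3).tolist()); return B
def down(yang):  # tool down, tool y at this world angle
    y=np.array([np.cos(yang),np.sin(yang),0]); z=np.array([0,0,-1.]); return np.c_[np.cross(y,z),y,z]
def lean(b,a=np.radians(50)): # closing radially at bearing b, body leaning to the left
    y=np.array([np.cos(b),np.sin(b),0]); z=np.r_[-np.sin(a)*np.array([-np.sin(b),np.cos(b)]),-np.cos(a)]
    return np.c_[np.cross(y,z),y,z]
E
python3 - <<'E'
from h import *
b=np.array([.452,-.0702]); be=np.arctan2(b[1],b[0])
A=now(); Rl=lean(be); off=.024*Rl[:,2]
A1=rows(A,T(np.r_[b,.30],down(be)),'swing')
g=T(np.r_[b,.070]+off,Rl); p=g.copy(); p[2,3]+=.15
rows(A1,p,'tilt'); rows(p,g,'down',n=10); print(p[:3,3],g[:3,3])
E
```

```text
swing 34 x [-0.969, -0.167, -0.144, 0.0, -0.0, 0.075]
tilt 9 x [0.109, -0.0, 0.546, -0.0, -0.194, -0.0]
down 10 x [0.575, 0.0, 0.482, -0.0, 0.0, 0.0]
[ 0.44917845 -0.08836726  0.2045731 ] [ 0.44917845 -0.08836726  0.0545731 ]
```

send_rows([
  [[-0.969,-0.167,-0.144,0,0,0.075,1],[-0.969,-0.167,-0.144,0,0,0.075,1],[-0.969,-0.167,-0.144,0,0,0.075,1],[-0.969,-0.167,-0.144,0,0,0.075,1],[-0.969,-0.167,-0.144,0,0,0.075,1],[-0.969,-0.167,-0.144,0,0,0.075,1],[-0.969,-0.167,-0.144,0,0,0.075,1],[-0.969,-0.167,-0.144,0,0,0.075,1],[-0.969,-0.167,-0.144,0,0,0.075,1],[-0.969,-0.167,-0.144,0,0,0.075,1],[-0.969,-0.167,-0.144,0,0,0.075,1],[-0.969,-0.167,-0.144,0,0,0.075,1],[-0.969,-0.167,-0.144,0,0,0.075,1],[-0.969,-0.167,-0.144,0,0,0.075,1],[-0.969,-0.167,-0.144,0,0,0.075,1],[-0.969,-0.167,-0.144,0,0,0.075,1],[-0.969,-0.167,-0.144,0,0,0.075,1]],
])

```text
t: 3.02
tcp_pos: [0.4482, 0.2576, 0.251]
eef_rot: [0.516, 0.857, 0.0, 0.0]
wrist_force: [0.3, 0.2, 0.5]
gripper_width: 0.0854
finger_force: 0.0
```

send_rows([
  [[-0.969,-0.167,-0.144,0,0,0.075,1],[-0.969,-0.167,-0.144,0,0,0.075,1],[-0.969,-0.167,-0.144,0,0,0.075,1],[-0.969,-0.167,-0.144,0,0,0.075,1],[-0.969,-0.167,-0.144,0,0,0.075,1],[-0.969,-0.167,-0.144,0,0,0.075,1],[-0.969,-0.167,-0.144,0,0,0.075,1],[-0.969,-0.167,-0.144,0,0,0.075,1],[-0.969,-0.167,-0.144,0,0,0.075,1],[-0.969,-0.167,-0.144,0,0,0.075,1],[-0.969,-0.167,-0.144,0,0,0.075,1],[-0.969,-0.167,-0.144,0,0,0.075,1],[-0.969,-0.167,-0.144,0,0,0.075,1],[-0.969,-0.167,-0.144,0,0,0.075,1],[-0.969,-0.167,-0.144,0,0,0.075,1],[-0.969,-0.167,-0.144,0,0,0.075,1],[-0.969,-0.167,-0.144,0,0,0.075,1]],
])

```text
t: 4.43
tcp_pos: [0.4534, -0.0711, 0.3]
eef_rot: [0.758, 0.652, 0.0, 0.0]
wrist_force: [-0.2, -0.2, 1.0]
gripper_width: 0.0852
finger_force: 0.0
```

send_rows([
  [[0.109,0,0.546,0,-0.194,0,1],[0.109,0,0.546,0,-0.194,0,1],[0.109,0,0.546,0,-0.194,0,1],[0.109,0,0.546,0,-0.194,0,1],[0.109,0,0.546,0,-0.194,0,1],[0.109,0,0.546,0,-0.194,0,1],[0.109,0,0.546,0,-0.194,0,1],[0.109,0,0.546,0,-0.194,0,1],[0.109,0,0.546,0,-0.194,0,1],[0,0,0,0,0,0,1],[0,0,0,0,0,0,1],[0,0,0,0,0,0,1]],
])

```text
t: 5.43
tcp_pos: [0.4515, -0.0884, 0.2054]
eef_rot: [0.687, 0.591, -0.319, 0.276]
wrist_force: [-0.2, -0.0, 0.4]
gripper_width: 0.0852
finger_force: 0.0
```

Run:
```python
from h import *
b=np.array([.452,-.0702]); be=np.arctan2(b[1],b[0]); Rl=lean(be); g=T(np.r_[b,.070]+.024*Rl[:,2],Rl)
s=observe(); print(s['t'],s['tcp_pos'],s['joint_pos'])
rows(now(),g,'down',n=10)
cv2.imwrite('pics/side1.png',grab_frame('side')[150:390,150:470,::-1].repeat(2,0).repeat(2,1))
```

```text
5.4333 [ 0.45154865 -0.08839585  0.20540391] [ 0.20959738  0.4365874  -0.16981775  1.35790089 -0.79890525  2.09822902]
down 10 x [0.576, -0.012, 0.487, 0.001, -0.0, 0.0]
```

View pics/side1.png

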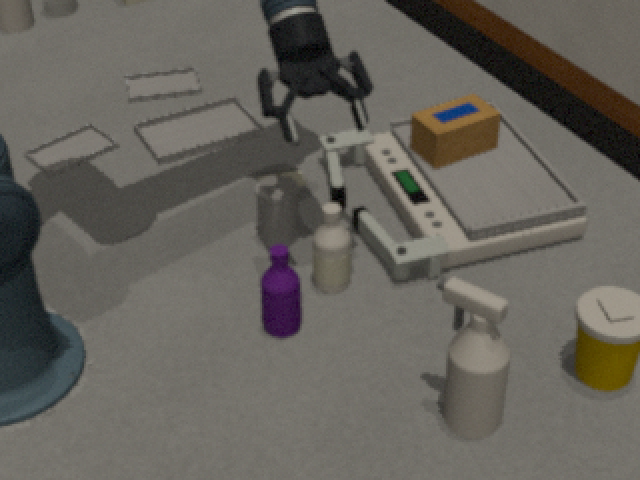

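The picture shows the open gripper leaning left above the scene, with the fingers around (290-365,125) and the bottle at (332,245). Nothing has been disturbed, so I'll descend.

send_rows([
  [[0.576,-0.012,0.487,0,0,0,1],[0.576,-0.012,0.487,0,0,0,1],[0.576,-0.012,0.487,0,0,0,1],[0.576,-0.012,0.487,0,0,0,1],[0.576,-0.012,0.487,0,0,0,1],[0.576,-0.012,0.487,0,0,0,1],[0.576,-0.012,0.487,0,0,0,1],[0.576,-0.012,0.487,0,0,0,1],[0.576,-0.012,0.487,0,0,0,1],[0.576,-0.012,0.487,0,0,0,1],[0,0,0,0,0,0,1],[0,0,0,0,0,0,1]],
])

```text
t: 6.48
tcp_pos: [0.4493, -0.0891, 0.0551]
eef_rot: [0.688, 0.591, -0.319, 0.276]
wrist_force: [-0.0, 0.1, 0.1]
gripper_width: 0.0855
finger_force: 0.0
```

Run:
```python
from h import *
s=observe(); print(s['tcp_pos'],s['wrist_force'])
im=[grab_frame('side')[220:320,250:380,::-1],grab_frame('top')[200:300,310:440,::-1]]
cv2.imwrite('pics/g.png',cv2.resize(np.hstack(im),None,fx=3,fy=3,interpolation=cv2.INTER_CUBIC))
```

```text
[ 0.44926238 -0.08911277  0.05512705] [-0.04369689  0.10107135  0.10431944]
```

View pics/g.png

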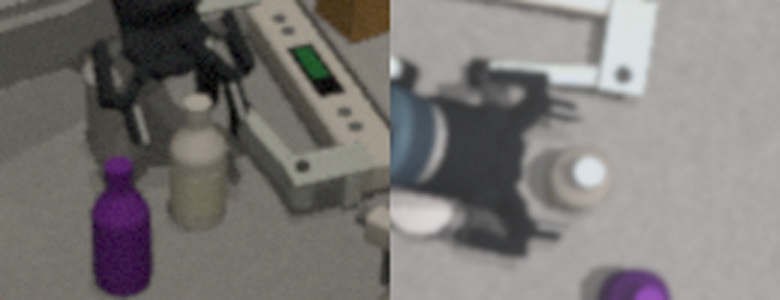

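Run:
```python
from h import *
M=now(); z=M[:3,2]; y=M[:3,1]
for k in (0,.013):
  for s in(-.0425,0,.0425):
    q=M[:3,3]-k*z+s*y; q2=q-.019*z; print(k,s,q,[np.round(proj('top',q)),np.round(proj('top',q2)),np.round(proj('side',q))])
print(proj('top',[.452,-.07,.13]),proj('top',[.452,-.07,.07]),proj('top',[.452,-.07,.0]))
```

```text
0 -0.0425 [ 0.4077149  -0.08246208  0.05527331] [array([379., 276.]), array([374., 276.]), array([304., 283.])]
0 0 [ 0.44973937 -0.08880022  0.05542128] [array([381., 260.]), array([376., 259.]), array([318., 279.])]
0 0.0425 [ 0.49176384 -0.09513835  0.05556924] [array([383., 243.]), array([378., 242.]), array([333., 276.])]
0.013 -0.0425 [ 0.40916997 -0.07261906  0.06363978] [array([375., 276.]), array([370., 275.]), array([302., 279.])]
0.013 0 [ 0.45119444 -0.0789572   0.06378774] [array([377., 259.]), array([372., 258.]), array([317., 275.])]
0.013 0.0425 [ 0.49321891 -0.08529533  0.06393571] [array([379., 242.]), array([374., 241.]), array([331., 271.])]
[376.83553286 256.67840975] [374.07128117 258.47178903] [371.18102426 260.34652075]
```

Run:
```python
from h import *
M=now()
for a,b in (((366.7,278.7),(297.7,267)),((372.7,238),(330,262))):
    p,e=tri(ray('top',a),ray('side',b)); print(p,e,'tool frame',M[:3,:3].T@(p-M[:3,3]))
a=grab_frame('top')[215:300,340:400,::-1];b=grab_frame('side')[225:310,285:345,::-1]
cv2.imwrite('pics/g2.png',cv2.resize(np.hstack([a,b]),None,fx=6.5,fy=6.5,interpolation=cv2.INTER_CUBIC))
```

```text
[ 0.40475609 -0.04980669  0.08917814] 0.0060759565454190315 tool frame [-0.00547342 -0.05017764 -0.04621431]
[ 0.50087632 -0.06655743  0.08072977] 0.0019818581299551924 tool frame [-0.00018164  0.04733576 -0.03885282]
```

View pics/g2.png

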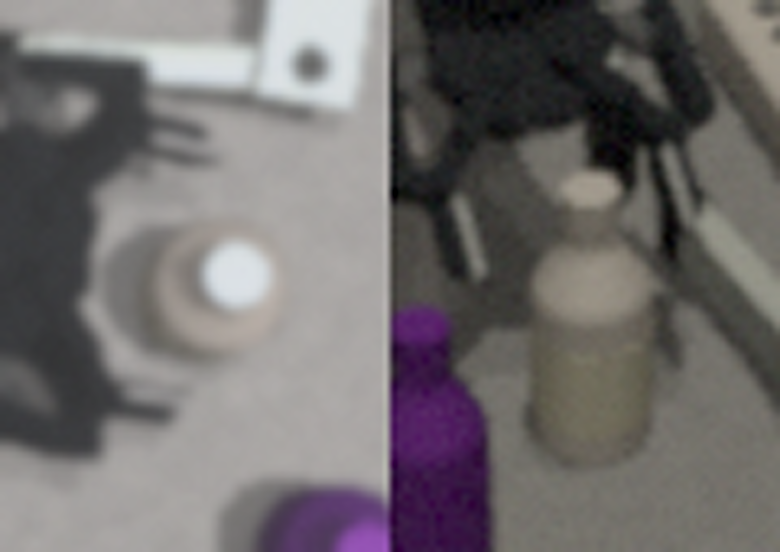

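The crop shows the pads' ends at (213,160) and (172,410) in the top half, level with the bottle's axis and higher than planned. The cap at (237,275) is well clear of the body edge at (100,300). I'll go 15 mm farther along the tool, then close.

send_rows([
  [[0,0,0.15,0,0,0,1],[0,0,0.15,0,0,0,1],[0,0,0.15,0,0,0,1],[0,0,0.15,0,0,0,1],[0,0,0.15,0,0,0,1],[0,0,0,0,0,0,1],[0,0,0,0,0,0,1]],
])

```text
t: 7.27
tcp_pos: [0.4464, -0.1002, 0.0438]
eef_rot: [0.687, 0.591, -0.321, 0.276]
wrist_force: [-0.2, -0.0, 0.4]
gripper_width: 0.0856
finger_force: 0.0
```

Run:
```python
from h import *
s=observe(); print(s['tcp_pos'],s['wrist_force'])
a=grab_frame('top')[215:300,340:400,::-1];b=grab_frame('side')[225:310,285:345,::-1]
cv2.imwrite('pics/g3.png',cv2.resize(np.hstack([a,b]),None,fx=6.5,fy=6.5,interpolation=cv2.INTER_CUBIC))
```

```text
[ 0.44635261 -0.10022793  0.04378778] [-0.17834603 -0.02460072  0.35623109]
```

View pics/g3.png

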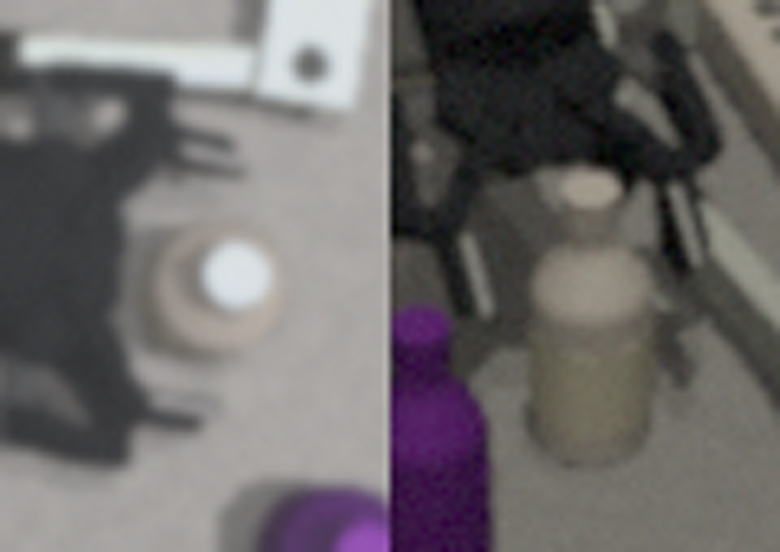

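The tips are at (243,172) and (203,425), level with the axis, with the cap still clear. I'll advance 8 mm more, close, then lift.

send_rows([
  [[0,0,0.2,0,0,0,1],[0,0,0.2,0,0,0,1],[0,0,0,0,0,0,1],[0,0,0,0,0,0,0.75],[0,0,0,0,0,0,0.65],[0,0,0,0,0,0,0.55],[0,0,0,0,0,0,0.4],[0,0,0,0,0,0,0.4],[0,0,0,0,0,0,0.4],[0,0,0,0,0,0,0.4],[0,0,0,0,0,0,0.4],[0,0,0,0,0,0,0.4]],
], force=40)

```text
t: 8.37
tcp_pos: [0.446, -0.1062, 0.0391]
eef_rot: [0.687, 0.591, -0.32, 0.276]
wrist_force: [0.4, -0.6, 2.3]
gripper_width: 0.0507
finger_force: 41.8
```

send_rows([
  [[-0.29,0,-0.24,0,0,0,0.4],[-0.576,0,-0.487,0,0,0,0.4],[-0.576,0,-0.487,0,0,0,0.4],[-0.576,0,-0.487,0,0,0,0.4],[-0.576,0,-0.487,0,0,0,0.4],[-0.576,0,-0.487,0,0,0,0.4],[-0.576,0,-0.487,0,0,0,0.4],[-0.576,0,-0.487,0,0,0,0.4],[-0.576,0,-0.487,0,0,0,0.4],[-0.29,0,-0.24,0,0,0,0.4],[0,0,0,0,0,0,0.4],[0,0,0,0,0,0,0.4]],
])

```text
t: 9.37
tcp_pos: [0.4457, -0.1054, 0.1742]
eef_rot: [0.687, 0.591, -0.32, 0.275]
wrist_force: [0.5, 0.0, -2.1]
gripper_width: 0.0509
finger_force: 41.9
```

Run:
```python
from h import *
s=observe(); print(s['t'],s['tcp_pos'],s['wrist_force'],s['ft_torque'],s['joint_pos'],s['gripper_width'])
A=now(); t=np.array([.450,.381]); b=np.array([.452,-.0702])
print('pred cap',proj('side',[.452,-.07,.13+A[2,3]-.0391]),proj('top',[.452,-.07,.13+A[2,3]-.0391]))
for c in('side','top'):
  for r in recognise(c,'bottle')[:3]: print(c,r)
# rotate about base axis until bottle bearing = tray bearing, radius change
d=np.arctan2(t[1],t[0])-np.arctan2(b[1],b[0]); Q=R.from_euler('z',d).as_matrix()
B=A.copy(); B[:3,:3]=Q@A[:3,:3]; rel=A[:3,3]-np.r_[b,0]; B[:3,3]=Q@rel+np.r_[t,0]
rows(A,B,'carry',vs=.017); print(d,B[:3,3])
C=B.copy(); C[2,3]=.0391+.005; rows(B,C,'lower',n=10)
cv2.imwrite('pics/lift.png',np.hstack([grab_frame(c)[y:y+200,x:x+200,::-1] for c,x,y in(('side',220,150),('top',280,160))]).repeat(2,0).repeat(2,1))
```

```text
9.3667 [ 0.44574063 -0.10541055  0.17417355] [ 0.48702963  0.03145782 -2.06752132] [ 0.89456871 -0.17082727 -0.00532889] [ 0.17906561  0.43831116 -0.25302422  1.2456671  -0.81036674  2.05788697] 0.05085496918596066
pred cap [315.11608652 210.07898572] [384.28726866 251.84205331]
side {'extent': [308.3, 255.0, 324.7, 295.2], 'conf': 0.83}
side {'extent': [281.2, 273.1, 298.5, 315.2], 'conf': 0.68}
side {'extent': [355.8, 195.0, 404.3, 235.5], 'conf': 0.27}
top {'extent': [376.5, 287.7, 400.1, 312.1], 'conf': 0.72}
top {'extent': [471.2, 232.7, 524.7, 263.3], 'conf': 0.27}
carry 21 x [0.69, 0.351, -0.82, -0.062, 0.0, -0.053]
0.8566344601791862 [0.4725068  0.35320779 0.17417355]
lower 10 x [0.498, -0.0, 0.419, -0.0, 0.0, -0.0]
```

View pics/lift.png

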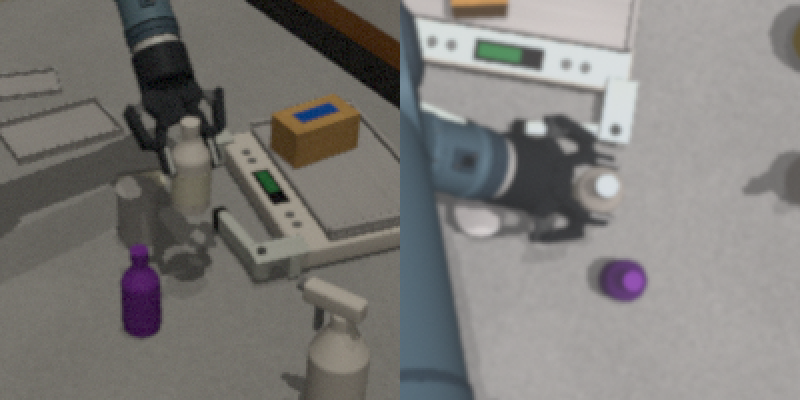

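The picture shows the bottle hanging upright in the gripper. Its cap is at side pixel (315,211), against a prediction of (315,210). Carrying it to the tray now.

send_rows([
  [[0.69,0.351,-0.82,-0.062,0,-0.053,0.4],[0.69,0.351,-0.82,-0.062,0,-0.053,0.4],[0.69,0.351,-0.82,-0.062,0,-0.053,0.4],[0.69,0.351,-0.82,-0.062,0,-0.053,0.4],[0.69,0.351,-0.82,-0.062,0,-0.053,0.4],[0.69,0.351,-0.82,-0.062,0,-0.053,0.4],[0.69,0.351,-0.82,-0.062,0,-0.053,0.4],[0.69,0.351,-0.82,-0.062,0,-0.053,0.4],[0.69,0.351,-0.82,-0.062,0,-0.053,0.4],[0.69,0.351,-0.82,-0.062,0,-0.053,0.4],[0.69,0.351,-0.82,-0.062,0,-0.053,0.4],[0.69,0.351,-0.82,-0.062,0,-0.053,0.4],[0.69,0.351,-0.82,-0.062,0,-0.053,0.4],[0.69,0.351,-0.82,-0.062,0,-0.053,0.4],[0.69,0.351,-0.82,-0.062,0,-0.053,0.4],[0.69,0.351,-0.82,-0.062,0,-0.053,0.4],[0.69,0.351,-0.82,-0.062,0,-0.053,0.4],[0.69,0.351,-0.82,-0.062,0,-0.053,0.4],[0.69,0.351,-0.82,-0.062,0,-0.053,0.4],[0.69,0.351,-0.82,-0.062,0,-0.053,0.4]],
])

```text
t: 11.23
tcp_pos: [0.4794, 0.3324, 0.1727]
eef_rot: [0.394, 0.817, -0.187, 0.378]
wrist_force: [0.1, 0.7, -2.2]
gripper_width: 0.0509
finger_force: 42.4
```

send_rows([
  [[0.69,0.351,-0.82,-0.062,0,-0.053,0.4],[0,0,0,0,0,0,0.4],[0,0,0,0,0,0,0.4],[0,0,0,0,0,0,0.4],[0,0,0,0,0,0,0.4]],
])

```text
t: 11.65
tcp_pos: [0.4726, 0.3518, 0.1734]
eef_rot: [0.378, 0.824, -0.18, 0.381]
wrist_force: [1.0, -0.2, -2.7]
gripper_width: 0.0508
finger_force: 42.4
```

Run:
```python
from h import *
s=observe(); print(s['t'],s['tcp_pos'],s['wrist_force'],s['gripper_width'],s['joint_pos'])
A=now(); Rl=lean(np.arctan2(-.0702,.452))
Q=R.from_euler('z',.8566).as_matrix(); G=R.from_quat([.687,.591,-.32,.275]).as_matrix()
print('rot err',R.from_matrix(A[:3,:3]@(Q@G).T).as_rotvec())
C=A.copy(); C[:3,3]=[.4725,.3532,.0391+.008]; rows(A,C,'lower',n=10)
C2=C.copy(); C2[2,3]-=.006; rows(C,C2,'touch',n=3)
```

```text
11.65 [0.47258392 0.35181272 0.17336566] [ 1.0127733  -0.2169474  -2.73018232] 0.0507580875024002 [ 0.96402269  0.64732489  0.11405914  1.33862586 -0.82975087  1.95838351]
rot err [-0.00409932  0.00686155 -0.00045246]
lower 10 x [0.486, 0.009, 0.403, 0.0, -0.0, -0.0]
touch 3 x [0.076, 0.001, 0.064, 0.0, -0.0, -0.0]
```

send_rows([
  [[0.486,0.009,0.403,0,0,0,0.4],[0.486,0.009,0.403,0,0,0,0.4],[0.486,0.009,0.403,0,0,0,0.4],[0.486,0.009,0.403,0,0,0,0.4],[0.486,0.009,0.403,0,0,0,0.4],[0.486,0.009,0.403,0,0,0,0.4],[0.486,0.009,0.403,0,0,0,0.4],[0.486,0.009,0.403,0,0,0,0.4],[0.486,0.009,0.403,0,0,0,0.4],[0.486,0.009,0.403,0,0,0,0.4],[0,0,0,0,0,0,0.4],[0,0,0,0,0,0,0.4],[0.076,0,0.064,0,0,0,0.4],[0,0,0,0,0,0,0.4],[0,0,0,0,0,0,0.4]],
])

```text
t: 12.9
tcp_pos: [0.4726, 0.3547, 0.0462]
eef_rot: [0.378, 0.824, -0.179, 0.381]
wrist_force: [-0.2, 0.1, -1.8]
gripper_width: 0.0506
finger_force: 42.4
```

send_rows([
  [[0.076,0,0.064,0,0,0,0.4],[0,0,0,0,0,0,0.4],[0,0,0,0,0,0,0.4]],
])

```text
t: 13.15
tcp_pos: [0.4723, 0.3543, 0.0437]
eef_rot: [0.378, 0.824, -0.179, 0.381]
wrist_force: [0.0, -0.9, -1.5]
gripper_width: 0.0507
finger_force: 42.4
```

send_rows([
  [[0.06,0,0.05,0,0,0,0.4],[0,0,0,0,0,0,0.4],[0,0,0,0,0,0,0.4]],
])

```text
t: 13.4
tcp_pos: [0.4724, 0.3544, 0.0422]
eef_rot: [0.378, 0.824, -0.179, 0.381]
wrist_force: [-0.4, 0.1, -0.5]
gripper_width: 0.0508
finger_force: 42.5
```

send_rows([
  [[0.02,0,0.017,0,0,0,0.4],[0,0,0,0,0,0,0.5],[0,0,0,0,0,0,0.65],[0,0,0,0,0,0,0.8],[0,0,0,0,0,0,1],[0,0,0,0,0,0,1],[0,0,0,0,0,0,1],[0,0,0,0,0,0,1],[-0.288,0,-0.244,0,0,0,1],[-0.576,0,-0.487,0,0,0,1],[-0.576,0,-0.487,0,0,0,1],[-0.576,0,-0.487,0,0,0,1],[-0.576,0,-0.487,0,0,0,1],[-0.576,0,-0.487,0,0,0,1],[-0.576,0,-0.487,0,0,0,1],[-0.576,0,-0.487,0,0,0,1],[-0.576,0,-0.487,0,0,0,1],[-0.576,0,-0.487,0,0,0,1],[-0.576,0,-0.487,0,0,0,1],[-0.576,0,-0.487,0,0,0,1]],
])

```text
t: 15.07
tcp_pos: [0.473, 0.3551, 0.2164]
eef_rot: [0.378, 0.824, -0.179, 0.381]
wrist_force: [-0.2, 0.1, -0.7]
gripper_width: 0.0852
finger_force: 0.0
```

```bash
cat >> h.py <<'E'
LP=np.array([.5955,.1843]); RP=np.array([.539,-.110]); YAW=-.1897
def legpose(side,th,r,off,z):
    c=R.from_euler('z',YAW).as_matrix()[:2,:2]
    k=1 if side=='L' else -1
    d=c@[-np.sin(th),-k*np.cos(th)]; dp=c@[-np.cos(th),k*np.sin(th)]
    p=(LP if k>0 else RP)+r*d-off*dp
    x=np.r_[dp,0]; zz=np.array([0,0,-1.]); return T(np.r_[p,z],np.c_[x,np.cross(zz,x),zz])
E
python3 - <<'E'
from h import *
s=observe(); print(s['t'],s['tcp_pos'],s['wrist_force'],s['gripper_width'])
print('pred',proj('side',[.45,.381,.133]),proj('side',[.45,.381,.003]),proj('top',[.45,.381,.133]))
for c in('side','top'):
  for r in recognise(c,'bottle')[:4]: print(c,r)
A=now(); B=legpose('L',.26,.085,.034,.20); m=A.copy(); m[:3,:3]=down(.9); m[:3,3]=A[:3,3]+[0,-.05,.03]
m=rows(A,m,'untilt'); B=rows(m,B,'toL'); B=rows(B,legpose('L',.26,.085,.034,.018),'down')
print(B)
B=rows(B,legpose('L',.26,.085,.020,.018),'touch',n=5)
rows(B,legpose('L',.26+.07*22,.085,.020,.018),'swing',n=22)
E
```

```text
15.0667 [0.4730478  0.35507606 0.21636481] [-0.17064314  0.05768038 -0.74051927] 0.08518730345697854
pred [245.57471295 182.02612156] [248.59323812 215.85178678] [184.91799979 261.16382078]
side {'extent': [305.2, 208.8, 323.5, 257.5], 'conf': 0.89}
side {'extent': [281.3, 273.2, 299.2, 317.5], 'conf': 0.79}
top {'extent': [377.5, 288.6, 400.1, 309.3], 'conf': 0.89}
untilt 9 x [-0.257, -0.203, -0.056, -0.019, 0.192, -0.04]
toL 11 x [-0.966, -0.534, 0.219, 0.0, 0.0, -0.04]
down 10 x [0.0, 0.0, 0.91, 0.0, 0.0, -0.0]
[[-0.90057755  0.43469538  0.          0.58917053]
 [ 0.43469538  0.90057755  0.          0.09297127]
 [ 0.          0.         -1.          0.018     ]
 [ 0.          0.          0.          1.        ]]
touch 5 x [0.14, 0.0, 0.0, 0.0, 0.0, -0.0]
swing 22 x [0.3, -0.06, 0.0, 0.0, 0.0, 0.14]
```

send_rows([
  [[-0.257,-0.203,-0.056,-0.019,0.192,-0.04,1],[-0.257,-0.203,-0.056,-0.019,0.192,-0.04,1],[-0.257,-0.203,-0.056,-0.019,0.192,-0.04,1],[-0.257,-0.203,-0.056,-0.019,0.192,-0.04,0],[-0.257,-0.203,-0.056,-0.019,0.192,-0.04,0],[-0.257,-0.203,-0.056,-0.019,0.192,-0.04,0],[-0.257,-0.203,-0.056,-0.019,0.192,-0.04,0],[-0.257,-0.203,-0.056,-0.019,0.192,-0.04,0],[-0.257,-0.203,-0.056,-0.019,0.192,-0.04,0],[0,0,0,0,0,0,0]],
], force=30)

```text
t: 16.0
tcp_pos: [0.4759, 0.3014, 0.2451]
eef_rot: [0.332, 0.943, -0.003, -0.001]
wrist_force: [1.5, -0.4, 0.2]
gripper_width: 0.0005
finger_force: 0.0
```

send_rows([
  [[-0.966,-0.534,0.219,0,0,-0.04,0],[-0.966,-0.534,0.219,0,0,-0.04,0],[-0.966,-0.534,0.219,0,0,-0.04,0],[-0.966,-0.534,0.219,0,0,-0.04,0],[-0.966,-0.534,0.219,0,0,-0.04,0],[-0.966,-0.534,0.219,0,0,-0.04,0],[-0.966,-0.534,0.219,0,0,-0.04,0],[-0.966,-0.534,0.219,0,0,-0.04,0],[-0.966,-0.534,0.219,0,0,-0.04,0],[-0.966,-0.534,0.219,0,0,-0.04,0],[-0.966,-0.534,0.219,0,0,-0.04,0],[0,0,0,0,0,0,0],[0,0,0,0,0,0,0],[0,0,0,0,0,0,0]],
])

```text
t: 17.17
tcp_pos: [0.5876, 0.0925, 0.1973]
eef_rot: [0.223, 0.975, -0.003, -0.001]
wrist_force: [-0.7, -0.3, 0.9]
gripper_width: 0.0002
finger_force: 0.0
```

Run:
```python
from h import *
s=observe(); print(s['t'],s['tcp_pos'],s['gripper_width'],s['joint_pos'])
for c in('side','top'):
  im=grab_frame(c); cv2.imwrite(f'pics/{c}2.png',im[:,:,::-1])
  for r in recognise(c,'bottle')[:4]: print(c,r)
  print(c,'tcp px',proj(c,s['tcp_pos']))
rows(now(),legpose('L',.26,.085,.034,.012),'down')
a=cv2.imread('pics/top2.png')[150:290,180:370];b=cv2.imread('pics/side2.png')[160:300,220:410]
cv2.imwrite('pics/v10.png',cv2.resize(np.hstack([a,b]),None,fx=2.1,fy=2.1,interpolation=cv2.INTER_CUBIC))
```

```text
17.1667 [0.58762936 0.09250208 0.19731524] 0.00023736478003395854 [ 0.05251803  0.42419806  0.13944605  1.28976309 -0.00521145  0.50263239]
side {'extent': [278.2, 272.7, 298.6, 316.8], 'conf': 0.83}
side {'extent': [239.4, 181.8, 254.7, 220.2], 'conf': 0.8}
side {'extent': [307.3, 201.0, 441.7, 288.8], 'conf': 0.43}
side tcp px [327.85098483 192.04996442]
top {'extent': [181.8, 253.4, 205.5, 277.4], 'conf': 0.81}
top {'extent': [376.9, 288.3, 402.9, 309.2], 'conf': 0.55}
top tcp px [305.63745123 195.3167237 ]
down 10 x [-0.005, 0.006, 0.931, -0.001, 0.0, 0.0]
```

The networks find the bottle upright in the tray (side 239-255, 182-220, against a predicted 182 to 216). Now the left leg.

send_rows([
  [[0,0,0.93,0,0,0,0],[0,0,0.93,0,0,0,0],[0,0,0.93,0,0,0,0],[0,0,0.93,0,0,0,0],[0,0,0.93,0,0,0,0],[0,0,0.93,0,0,0,0],[0,0,0.93,0,0,0,0],[0,0,0.93,0,0,0,0],[0,0,0.93,0,0,0,0],[0,0,0.93,0,0,0,0],[0,0,0,0,0,0,0],[0,0,0,0,0,0,0]],
])

```text
t: 18.37
tcp_pos: [0.5866, 0.0913, 0.0114]
eef_rot: [0.223, 0.975, -0.003, -0.002]
wrist_force: [-0.5, 0.5, 0.9]
gripper_width: 0.0
finger_force: 0.0
```

send_rows([
  [[0.14,0,0,0,0,0,0],[0.14,0,0,0,0,0,0],[0.14,0,0,0,0,0,0],[0.14,0,0,0,0,0,0],[0.14,0,0,0,0,0,0],[0.3,-0.06,0,0,0,0.14,0],[0.3,-0.06,0,0,0,0.14,0],[0.3,-0.06,0,0,0,0.14,0],[0.3,-0.06,0,0,0,0.14,0],[0.3,-0.06,0,0,0,0.14,0],[0.3,-0.06,0,0,0,0.14,0],[0,0,0,0,0,0,0],[0,0,0,0,0,0,0]],
])

```text
t: 19.45
tcp_pos: [0.5421, 0.1122, 0.0122]
eef_rot: [0.421, 0.907, -0.003, 0.0]
wrist_force: [-0.4, 0.7, 0.1]
gripper_width: 0.0003
finger_force: 0.0
```

Run:
```python
from h import *
s=observe(); print(s['t'],s['tcp_pos'],s['wrist_force'],s['joint_pos'])
for c in('side','top'):
  grab_frame(c)
  for r in pinpoint(c,'left_tip')[:3]:
    p=at_z(c,r['position'],.025)[:2]; v=R.from_euler('z',-YAW).as_matrix()[:2,:2]@(p-LP); print(c,round(r['conf'],2),np.linalg.norm(v),'ang',np.arctan2(-v[0],-v[1]))
B=legpose('L',.26+.42,.085,.020,.010); print(B[:3,3],R.from_matrix(B[:3,:3]).as_quat()); rows(now(),legpose('L',1.80,.085,.020,.010),'swing',n=16)
```

```text
19.45 [0.5420657  0.11217143 0.01215117] [-0.39243319  0.69401655  0.14417918] [ 0.09275179  0.46767747 -0.29907495  0.80639015 -0.00534031  0.96081445]
side 0.66 0.13360718110358225 ang 0.24047529244917168
[0.5434496  0.11418755 0.01      ] [0.42127437 0.90693324 0.         0.        ]
swing 16 x [0.307, -0.056, 0.006, -0.0, 0.001, 0.14]
```

Run:
```python
from h import *
def pt(th,r,z=.04):
    c=R.from_euler('z',YAW).as_matrix()[:2,:2]; return np.r_[LP+c@[-np.sin(th)*r,-np.cos(th)*r],z]
for c in('side','top'):
  n=grab_frame(c); o=cv2.imread(f'pics/{c}0.png')[:,:,::-1]
  cv2.imwrite(f'pics/{c}3.png',n[:,:,::-1])
  for th in(.26,.45,.68,.8):
    f=lambda im:[int(im[tuple(np.round(proj(c,pt(th,r))).astype(int)[::-1])].mean()) for r in(.04,.055,.07,.085,.1,.12,.127)]
    print(c,th,f(o),f(n))
s=cv2.imread('pics/side3.png')[205:265,280:370]; t=cv2.imread('pics/top3.png')[180:260,260:350]
print(cv2.resize(s,None,fx=.5,fy=.5,interpolation=cv2.INTER_AREA).mean(2).astype(int)[:, :38])
```

```text
side 0.26 [136, 136, 135, 136, 138, 42, 14] [65, 69, 68, 79, 126, 38, 25]
side 0.45 [85, 65, 65, 94, 100, 104, 103] [28, 44, 16, 27, 63, 54, 56]
side 0.68 [76, 84, 106, 106, 106, 123, 107] [13, 25, 74, 74, 70, 77, 60]
side 0.8 [99, 104, 105, 105, 142, 117, 117] [19, 71, 70, 72, 100, 119, 123]
top 0.26 [204, 204, 206, 206, 207, 73, 66] [102, 102, 100, 98, 95, 84, 78]
top 0.45 [179, 112, 114, 129, 146, 149, 149] [101, 102, 101, 101, 99, 95, 92]
top 0.68 [133, 147, 148, 146, 150, 147, 147] [100, 101, 103, 103, 102, 101, 100]
top 0.8 [148, 148, 148, 148, 146, 146, 148] [100, 101, 101, 103, 103, 105, 103]
[[112 113 113 ... 114 113 111]
 [112 111 113 ... 115 111 108]
 [112 114 114 ... 120 108  94]
 ...
 [ 65  72  76 ...  68  69  74]
 [ 64  71  76 ...  91  69  69]
 [ 65  72  76 ... 105  78  64]]
```

By pixel values and the network, the leg has not moved: the fingers passed over it without contact. One composite picture should give the true position of the shut tips.

Run:
```python
import cv2,numpy as np
f=lambda n,x,y:cv2.resize(cv2.imread(f'pics/{n}.png')[y:y+75,x:x+100],None,fx=4,fy=4,interpolation=cv2.INTER_CUBIC)
cv2.imwrite('pics/v10.png',np.vstack([np.hstack([f('top2',255,150),f('side2',280,150)]),np.hstack([f('top3',255,170),f('side3',270,200)])]))
```

```text
(no output)
```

View pics/v10.png

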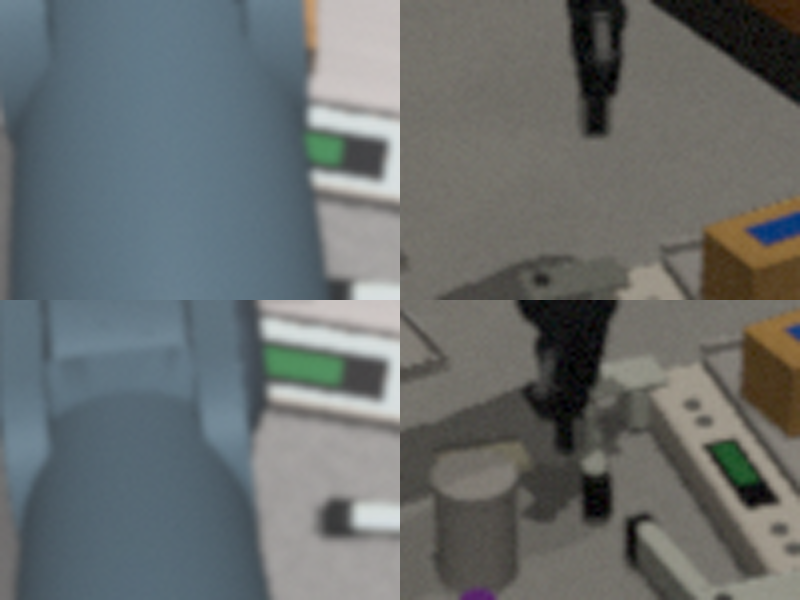

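The top right shows the shut tip at side pixel (329,184), about 8 px above where the reported TCP projects (328,192). The bottom right shows the leg still folded, with its foot at (318,248). So the real tips end roughly 30 mm short of the reported TCP.

Run:
```python
from h import *
p=np.array([.5876,.0925,.1973])
for d in(.02,.025,.03,.035): print(d,proj('side',p+[0,0,d]))
q=observe()['tcp_pos']; 
for d in(0,.025,.03,.035): print(d,proj('side',q+[0,0,d]))
A=now(); U=legpose('L',.68,.085,.020,.055); U=rows(A,U,'up')
V=rows(U,legpose('L',.26,.085,.034,.055),'back'); rows(V,legpose('L',.26,.085,.034,-.010),'down')
```

```text
0.02 [327.88705648 186.01042345]
0.025 [327.89819364 184.4853772 ]
0.03 [327.90934358 182.95497145]
0.035 [327.92050615 181.41918583]
0 [311.6731231  245.42273032]
0.025 [311.58919526 238.75930188]
0.03 [311.57223591 237.41273507]
0.035 [311.55521809 236.06149711]
up 3 x [0.018, 0.034, -0.718, -0.003, 0.002, -0.0]
back 5 x [-0.49, 0.134, 0.0, 0.0, 0.0, -0.168]
down 4 x [0.0, 0.0, 0.812, 0.0, 0.0, -0.0]
```

send_rows([
  [[0.018,0.034,-0.718,0,0,0,0],[0.018,0.034,-0.718,0,0,0,0],[0.018,0.034,-0.718,0,0,0,0],[0,0,0,0,0,0,0],[-0.49,0.134,0,0,0,-0.168,0],[-0.49,0.134,0,0,0,-0.168,0],[-0.49,0.134,0,0,0,-0.168,0],[-0.49,0.134,0,0,0,-0.168,0],[-0.49,0.134,0,0,0,-0.168,0],[0,0,0,0,0,0,0],[0,0,0,0,0,0,0],[0,0,0.812,0,0,0,0],[0,0,0.812,0,0,0,0],[0,0,0.812,0,0,0,0],[0,0,0.812,0,0,0,0],[0,0,0,0,0,0,0],[0,0,0,0,0,0,0]],
])

```text
t: 21.17
tcp_pos: [0.5866, 0.0929, -0.011]
eef_rot: [0.224, 0.975, -0.003, -0.002]
wrist_force: [0.2, 0.7, 0.8]
gripper_width: -0.0
finger_force: 0.0
```

send_rows([
  [[0.14,0,0,0,0,0,0],[0.14,0,0,0,0,0,0],[0.14,0,0,0,0,0,0],[0.14,0,0,0,0,0,0],[0.14,0,0,0,0,0,0],[0.3,-0.06,0,0,0,0.14,0],[0.3,-0.06,0,0,0,0.14,0],[0.3,-0.06,0,0,0,0.14,0],[0,0,0,0,0,0,0]],
])

```text
t: 21.92
tcp_pos: [0.5582, 0.1051, -0.0095]
eef_rot: [0.324, 0.946, -0.003, 0.0]
wrist_force: [-0.7, 0.1, -0.2]
gripper_width: 0.0
finger_force: 0.0
```

```bash
cat >> h.py <<'E'
def legcheck(side):
    P,k,n=(LP,1,'left_tip') if side=='L' else (RP,-1,'right_tip')
    for c in('side','top'):
        grab_frame(c)
        for r in pinpoint(c,n)[:3]:
            v=R.from_euler('z',-YAW).as_matrix()[:2,:2]@(at_z(c,r['position'],.025)[:2]-P); print(c,round(r['conf'],2),'r',np.linalg.norm(v).round(3),'ang',np.arctan2(-v[0],-k*v[1]).round(2))
E
python3 - <<'E'
from h import *
s=observe(); print(s['t'],s['tcp_pos'],s['wrist_force'])
legcheck('L'); rows(now(),legpose('L',1.80,.085,.020,-.010),'swing')
E
```

```text
21.9167 [ 0.55819024  0.10505493 -0.00952734] [-0.65654966  0.07837827 -0.18414833]
side 0.67 r 0.122 ang 0.56
side 0.61 r 0.182 ang 0.04
side 0.33 r 0.239 ang 2.25
swing 14 x [0.408, -0.074, -0.0, -0.001, 0.001, 0.19]
```

The leg is moving now, at about 0.5. I'll continue the swing.

send_rows([
  [[0.3,-0.055,0,0,0,0.14,0],[0.3,-0.055,0,0,0,0.14,0],[0.3,-0.055,0,0,0,0.14,0],[0.3,-0.055,0,0,0,0.14,0],[0.3,-0.055,0,0,0,0.14,0],[0.3,-0.055,0,0,0,0.14,0],[0.3,-0.055,0,0,0,0.14,0],[0.3,-0.055,0,0,0,0.14,0],[0.3,-0.055,0,0,0,0.14,0],[0.3,-0.055,0,0,0,0.14,0],[0.3,-0.055,0,0,0,0.14,0],[0,0,0,0,0,0,0]],
])

```text
t: 23.12
tcp_pos: [0.5142, 0.1534, -0.0103]
eef_rot: [0.656, 0.755, -0.003, 0.001]
wrist_force: [-0.1, 0.3, -1.2]
gripper_width: 0.0001
finger_force: 0.0
```

send_rows([
  [[0.3,-0.055,0,0,0,0.14,0],[0.3,-0.055,0,0,0,0.14,0],[0.3,-0.055,0,0,0,0.14,0],[0.3,-0.055,0,0,0,0.14,0],[0.3,-0.055,0,0,0,0.14,0],[0.3,-0.055,0,0,0,0.14,0],[0.3,-0.055,0,0,0,0.14,0],[0.2,-0.04,0,0,0,0.09,0],[0,0,0,0,0,0,0],[0,0,0,0,0,0,0]],
])

```text
t: 23.95
tcp_pos: [0.5108, 0.199, -0.0105]
eef_rot: [0.831, 0.556, -0.002, 0.002]
wrist_force: [0.8, 0.1, 0.0]
gripper_width: 0.0
finger_force: 0.0
```

Run:
```python
from h import *
s=observe(); print(s['t'],s['tcp_pos'],s['wrist_force'],s['joint_pos']); B=legpose('L',1.80,.085,.020,-.01); print(B[:3,3])
legcheck('L')
A=now(); U=A@T([-.015,0,0],np.eye(3)); rows(A,U,'off'); V=U.copy(); V[2,3]=.17; rows(U,V,'up')
D=legpose('R',.15,.08,.034,.13); W=rows(V,D,'over'); rows(W,legpose('R',.15,.08,.034,-.010),'down')
b=rows(legpose('R',.15,.08,.034,-.010),legpose('R',.15,.08,.020,-.010),'touch',n=5); rows(b,legpose('R',1.83,.08,.020,-.010),'swing',n=24)
```

```text
23.95 [ 0.5107862   0.19901676 -0.01046076] [0.8162437  0.07535566 0.02036232] [ 0.25870575  0.48548168 -0.33914175  0.74935927 -0.00464679  2.22108899]
[ 0.50971431  0.20060382 -0.01      ]
side 0.69 r 0.14 ang 1.89
off 1 x [-0.75, 0.0, 0.0, -0.0, -0.0, 0.0]
up 10 x [-0.005, 0.0, -0.902, -0.0, -0.0, 0.0]
over 20 x [-0.654, -0.134, 0.102, -0.001, 0.0, -0.192]
down 8 x [-0.0, 0.0, 0.875, 0.0, 0.0, -0.0]
touch 5 x [0.14, 0.0, 0.0, 0.0, 0.0, -0.0]
swing 24 x [0.282, 0.06, 0.0, 0.0, 0.0, -0.14]
```

send_rows([
  [[-0.75,0,0,0,0,0,0],[0,0,-0.9,0,0,0,0],[0,0,-0.9,0,0,0,0],[0,0,-0.9,0,0,0,0],[0,0,-0.9,0,0,0,0],[0,0,-0.9,0,0,0,0],[0,0,-0.9,0,0,0,0],[0,0,-0.9,0,0,0,0],[0,0,-0.9,0,0,0,0],[0,0,-0.9,0,0,0,0],[0,0,-0.9,0,0,0,0]],
])

```text
t: 25.07
tcp_pos: [0.5049, 0.1859, 0.1706]
eef_rot: [0.832, 0.555, -0.002, 0.002]
wrist_force: [-0.3, -0.5, -0.1]
gripper_width: 0.0003
finger_force: 0.0
```

send_rows([
  [[-0.654,-0.134,0.102,0,0,-0.192,0],[-0.654,-0.134,0.102,0,0,-0.192,0],[-0.654,-0.134,0.102,0,0,-0.192,0],[-0.654,-0.134,0.102,0,0,-0.192,0],[-0.654,-0.134,0.102,0,0,-0.192,0],[-0.654,-0.134,0.102,0,0,-0.192,0],[-0.654,-0.134,0.102,0,0,-0.192,0],[-0.654,-0.134,0.102,0,0,-0.192,0],[-0.654,-0.134,0.102,0,0,-0.192,0],[-0.654,-0.134,0.102,0,0,-0.192,0],[-0.654,-0.134,0.102,0,0,-0.192,0],[-0.654,-0.134,0.102,0,0,-0.192,0],[-0.654,-0.134,0.102,0,0,-0.192,0],[-0.654,-0.134,0.102,0,0,-0.192,0],[-0.654,-0.134,0.102,0,0,-0.192,0],[-0.654,-0.134,0.102,0,0,-0.192,0],[-0.654,-0.134,0.102,0,0,-0.192,0],[-0.654,-0.134,0.102,0,0,-0.192,0],[-0.654,-0.134,0.102,0,0,-0.192,0],[-0.654,-0.134,0.102,0,0,-0.192,0]],
])

```text
t: 26.73
tcp_pos: [0.576, -0.0316, 0.1298]
eef_rot: [0.02, 1.0, -0.003, -0.001]
wrist_force: [0.2, -0.3, 0.1]
gripper_width: -0.0
finger_force: 0.0
```

send_rows([
  [[0,0,0,0,0,0,0],[0,0,0,0,0,0,0]],
])

```text
t: 26.9
tcp_pos: [0.5756, -0.0311, 0.1296]
eef_rot: [0.024, 1.0, -0.003, -0.001]
wrist_force: [-0.5, 0.3, 0.3]
gripper_width: 0.0001
finger_force: 0.0
```

Run:
```python
from h import *
s=observe(); print(s['t'],s['tcp_pos'],s['wrist_force'],s['joint_pos'])
legcheck('R'); rows(now(),legpose('R',.15,.08,.034,.13),'fix',n=3)
legcheck('L')
```

```text
26.9 [ 0.57557411 -0.03108181  0.12958451] [-0.45001766  0.33708101  0.33455879] [-0.160643    0.41106107 -0.05748927  1.10415108 -0.00563614 -0.11317794]
side 0.73 r 0.12 ang 0.2
top 0.5 r 0.132 ang 0.1
fix 3 x [-0.021, -0.015, 0.001, -0.004, -0.002, -0.004]
top 0.89 r 0.139 ang 1.84
```

The left leg is at its stop (1.84). Now the right leg.

send_rows([
  [[0,0,0.875,0,0,0,0],[0,0,0.875,0,0,0,0],[0,0,0.875,0,0,0,0],[0,0,0.875,0,0,0,0],[0,0,0.875,0,0,0,0],[0,0,0.875,0,0,0,0],[0,0,0.875,0,0,0,0],[0,0,0.875,0,0,0,0],[0,0,0,0,0,0,0],[0,0,0,0,0,0,0]],
])

```text
t: 28.13
tcp_pos: [0.5741, -0.0313, -0.0107]
eef_rot: [0.023, 1.0, -0.003, -0.002]
wrist_force: [0.6, 0.7, 0.3]
gripper_width: -0.0001
finger_force: 0.0
```

send_rows([
  [[0.14,0,0,0,0,0,0],[0.14,0,0,0,0,0,0],[0.14,0,0,0,0,0,0],[0.14,0,0,0,0,0,0],[0.14,0,0,0,0,0,0],[0.282,0.06,0,0,0,-0.14,0],[0.282,0.06,0,0,0,-0.14,0],[0.282,0.06,0,0,0,-0.14,0],[0.282,0.06,0,0,0,-0.14,0],[0.282,0.06,0,0,0,-0.14,0],[0.282,0.06,0,0,0,-0.14,0],[0.282,0.06,0,0,0,-0.14,0],[0.282,0.06,0,0,0,-0.14,0],[0.282,0.06,0,0,0,-0.14,0],[0.282,0.06,0,0,0,-0.14,0],[0,0,0,0,0,0,0]],
])

```text
t: 29.47
tcp_pos: [0.5046, -0.0345, -0.0095]
eef_rot: [-0.322, 0.947, -0.002, -0.002]
wrist_force: [0.3, -0.2, 1.0]
gripper_width: -0.0001
finger_force: 0.0
```

Run:
```python
from h import *
s=observe(); print(s['t'],s['tcp_pos'],s['wrist_force'])
legcheck('R'); rows(now(),legpose('R',1.83,.08,.020,-.010),'swing',n=15)
```

```text
29.4667 [ 0.50457961 -0.03445723 -0.0094857 ] [ 0.32716423 -0.21101147  1.00122904]
side 0.59 r 0.132 ang 0.89
top 0.27 r 0.485 ang 0.39
swing 15 x [0.263, 0.053, 0.001, -0.0, -0.001, -0.132]
```

send_rows([
  [[0.263,0.053,0,0,0,-0.132,0],[0.263,0.053,0,0,0,-0.132,0],[0.263,0.053,0,0,0,-0.132,0],[0.263,0.053,0,0,0,-0.132,0],[0.263,0.053,0,0,0,-0.132,0],[0.263,0.053,0,0,0,-0.132,0],[0.263,0.053,0,0,0,-0.132,0],[0.263,0.053,0,0,0,-0.132,0],[0.263,0.053,0,0,0,-0.132,0],[0.263,0.053,0,0,0,-0.132,0],[0.263,0.053,0,0,0,-0.132,0],[0.263,0.053,0,0,0,-0.132,0],[0.263,0.053,0,0,0,-0.132,0],[0.263,0.053,0,0,0,-0.132,0],[0,0,0,0,0,0,0],[0,0,0,0,0,0,0]],
])

```text
t: 31.0
tcp_pos: [0.4592, -0.0904, -0.0096]
eef_rot: [0.709, -0.705, 0.001, 0.003]
wrist_force: [-0.3, -0.2, -0.5]
gripper_width: -0.0001
finger_force: 0.0
```

send_rows([
  [[-0.5,0,0,0,0,0,0],[0,0,-0.9,0,0,0,0],[0,0,-0.9,0,0,0,0],[0,0,-0.9,0,0,0,0],[0,0,-0.9,0,0,0,0],[0,0,-0.9,0,0,0,0],[0,0,-0.9,0,0,0,0],[0,0,-0.9,0,0,0,0],[0,0,-0.9,0,0,0,0],[0,0,-0.9,0,0,0,0],[0,0,-0.9,0,0,0,0],[0,0,-0.9,0,0,0,0],[0,0,0,0,0,0,0],[0,0,0,0,0,0,0]],
])

```text
t: 32.17
tcp_pos: [0.4603, -0.0788, 0.1891]
eef_rot: [0.71, -0.704, 0.002, 0.002]
wrist_force: [-0.0, -0.3, -0.3]
gripper_width: -0.0002
finger_force: 0.0
```

Run:
```python
from h import *
s=observe(); print(s['t'],s['tcp_pos'],s['wrist_force'])
print('R');legcheck('R');print('L'); legcheck('L')
for n,z in dict(bottle=.003,canister=0,spray=0,sharps=0,gloves=.054).items():
  for c in('side','top'):
    for r in recognise(c,n)[:3]:
      if r['conf']>.4: print(n,c,r)
```

```text
32.1667 [ 0.46034029 -0.07875175  0.18908993] [-0.03502093 -0.25560662 -0.28698338]
R
L
side 0.83 r 0.136 ang 1.82
top 0.84 r 0.131 ang 1.78
bottle side {'extent': [439.5, 293.5, 478.0, 343.9], 'conf': 0.71}
bottle side {'extent': [278.7, 272.4, 298.5, 317.9], 'conf': 0.64}
bottle side {'extent': [277.2, 235.6, 299.8, 245.4], 'conf': 0.58}
bottle top {'extent': [186.5, 255.8, 207.3, 277.3], 'conf': 0.91}
canister side {'extent': [276.0, 240.1, 296.6, 277.1], 'conf': 0.8}
canister side {'extent': [437.0, 294.1, 478.5, 346.9], 'conf': 0.53}
canister top {'extent': [308.5, 253.7, 332.8, 279.3], 'conf': 0.95}
spray side {'extent': [367.8, 290.5, 405.2, 367.2], 'conf': 0.7}
spray top {'extent': [471.6, 232.9, 526.3, 263.8], 'conf': 0.84}
sharps side {'extent': [436.0, 293.3, 474.8, 345.8], 'conf': 0.76}
sharps top {'extent': [478.3, 151.9, 521.4, 193.6], 'conf': 0.86}
sharps top {'extent': [249.6, 212.6, 276.4, 253.2], 'conf': 0.72}
gloves side {'extent': [355.0, 195.0, 401.8, 233.9], 'conf': 0.87}
gloves top {'extent': [306.6, 117.8, 333.0, 169.3], 'conf': 0.85}
```

send_rows([
  [[-0.9,0,-0.3,0,0,0,0],[-0.9,0,-0.3,0,0,0,0],[-0.9,0,-0.3,0,0,0,0],[-0.9,0,-0.3,0,0,0,0],[-0.9,0,-0.3,0,0,0,0],[-0.9,0,-0.3,0,0,0,0],[-0.9,0,-0.3,0,0,0,0],[-0.9,0,-0.3,0,0,0,0],[-0.9,0,-0.3,0,0,0,0],[-0.9,0,-0.3,0,0,0,0],[0,0,0,0,0,0,0],[0,0,0,0,0,0,0]],
])

```text
t: 34.07
tcp_pos: [0.4584, 0.1015, 0.2477]
eef_rot: [0.711, -0.704, 0.002, 0.002]
wrist_force: [-0.0, -0.2, 0.6]
gripper_width: -0.0003
finger_force: 0.0
```

Run:
```python
from h import *
print('R');legcheck('R')
c2=R.from_euler('z',YAW).as_matrix()[:2,:2]
for c in('side','top'):
  n=grab_frame(c); n=cv2.GaussianBlur(n,(3,3),0).mean(2)
  for side,P,k in(('L',LP,1),('R',RP,-1)):
   for th in(1.2,1.5,1.6,1.7,1.77,1.83,1.9,2.0):
    print(c,side,th,[int(n[tuple(np.round(proj(c,np.r_[P+c2@[-np.sin(th)*r,-k*np.cos(th)*r],.04])).astype(int)[::-1])]) for r in(.04,.055,.07,.085,.1,.115,.125,.14)])
for c in('side','top'):
  for r in recognise(c,'bottle')[:4]: print(c,r)
```

```text
R
side 0.8 r 0.131 ang 1.83
top 0.76 r 0.132 ang 1.85
top 0.42 r 0.264 ang 3.08
side L 1.2 [94, 89, 81, 71, 56, 56, 77, 80]
side L 1.5 [109, 85, 83, 84, 84, 58, 9, 66]
side L 1.6 [126, 92, 86, 84, 85, 34, 12, 69]
side L 1.7 [134, 95, 93, 93, 86, 27, 10, 71]
side L 1.77 [134, 96, 95, 95, 93, 50, 17, 76]
side L 1.83 [134, 96, 96, 94, 90, 66, 26, 88]
side L 1.9 [132, 100, 100, 96, 87, 82, 86, 108]
side L 2.0 [122, 107, 106, 101, 91, 108, 107, 91]
side R 1.2 [111, 109, 108, 111, 112, 110, 110, 110]
side R 1.5 [109, 110, 109, 109, 110, 110, 112, 109]
side R 1.6 [117, 109, 109, 110, 109, 109, 111, 108]
side R 1.7 [129, 119, 122, 118, 110, 103, 106, 110]
side R 1.77 [134, 130, 135, 133, 132, 60, 54, 110]
side R 1.83 [141, 140, 140, 139, 139, 85, 24, 100]
side R 1.9 [141, 137, 134, 135, 133, 42, 17, 39]
side R 2.0 [135, 116, 111, 95, 92, 76, 24, 7]
top L 1.2 [116, 110, 105, 102, 129, 129, 129, 118]
top L 1.5 [117, 110, 106, 100, 116, 112, 111, 106]
top L 1.6 [117, 112, 106, 100, 111, 109, 107, 100]
top L 1.7 [119, 112, 107, 101, 107, 107, 101, 90]
top L 1.77 [119, 113, 108, 103, 92, 98, 102, 124]
top L 1.83 [121, 113, 109, 102, 72, 105, 127, 128]
top L 1.9 [121, 114, 110, 87, 91, 127, 128, 128]
top L 2.0 [122, 116, 102, 79, 126, 128, 129, 128]
top R 1.2 [150, 155, 159, 161, 156, 158, 158, 156]
top R 1.5 [123, 107, 136, 150, 160, 159, 161, 158]
top R 1.6 [157, 134, 109, 113, 136, 146, 161, 159]
top R 1.7 [207, 199, 186, 127, 116, 84, 79, 159]
top R 1.77 [214, 212, 214, 211, 204, 123, 59, 158]
top R 1.83 [215, 213, 215, 214, 215, 140, 62, 160]
top R 1.9 [209, 202, 198, 190, 180, 137, 126, 159]
top R 2.0 [180, 167, 159, 161, 160, 158, 160, 160]
side {'extent': [280.0, 274.7, 299.6, 316.5], 'conf': 0.96}
side {'extent': [240.2, 181.8, 253.0, 220.9], 'conf': 0.84}
top {'extent': [183.4, 255.7, 206.1, 275.9], 'conf': 0.9}
top {'extent': [375.0, 291.1, 401.1, 310.8], 'conf': 0.76}
```

Both legs are at the 1.83 stop. The bottle stands upright in the tray, the canister is where it was, the bystanders have not moved, and the robot is clear. Handing in.

```bash
python3 -c "
from station import *
print(close_job())"
```

```text
the job is handed in; nothing more can be done
None
```

The job is handed in: the bottle stands upright in the steel tray, both legs measure about 1.83 (their end stop), and the canister and the bystanders stayed where they were.

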